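Gauge three glazed test pieces and close the crock

ROBOT

A 6-joint arm with a two-finger parallel gripper is mounted at the origin on the work surface. World frame = base frame: x ahead of the robot, y to its left, z up, the work surface at z = 0. Lengths are in m, angles in degrees, forces in N, time in s.
With the tool pointing down it reaches from about 0.35 to 0.875 m from the base axis. Payload 4.2 kg.
Tool frame: the origin (TCP) lies where the fingers leave the gripper's body, on its centre line; the fingertips stand 70 mm ahead of it and the grasp point (between the pads) lies 51 mm ahead of it; z points along the fingers, y is the direction in which the jaws open and shut (so a half turn about z gives the same grasp; the last joint's range is limited). The gripper opens to 87 mm and grips with 3 to 60 N. Pads are 19 mm wide; open, the fingers measure 117 mm over their backs; the gripper's body (75 mm by 190 mm) begins 51 mm behind the grasp point.
Start: joints at [85.692, 22.042, 0.453, 0, -68.411, -14.817], TCP at [0.205, 0.59, 0.292] pointing down, gripper open.
Joint ranges: [-179.83, 179.83], [-69.29, 118.12], [-61.27, 80.66], [-181.25, 117.63], [-171.15, -9.14], [-177.46, 177.46]. Speed limits (degrees/s): [159.86, 159.86, 180, 180, 180, 180].

INTERFACE

Orientations are given as a 3x3 rotation matrix whose columns are the frame's x, y, z axes.
In Python, from station import sense, capture, camera_model, finish_job gives the robot as it stands.
- The arm moves only by the shell command python3 -m inch 'ROWS'. ROWS is JSON, a list of rows, each an object with "hand": the closure, from 0 (fully open) to 1 (shut); "slide": the shift along the world's x, y, z in cm, a list of three; "yaw": the turn about the world's z in rad. A call has 1 to 10 rows; each row is the pose to reach, as a shift and turn from the pose commanded when the call began; what a row does not reach only later rows make up. A row lasts 1/8 s, in which the tool goes at most 62.5 mm and 10.7 degrees, less where a joint would pass 70% of its speed; a pose out of reach is approached as far as the arm can. A call with a gripper value outside its range is refused whole. The fingers move at their own pace and stop on an object; the grip force is fixed at half the most. Time passes only in rows, so rows that repeat a pose let the fingers close. It gives the time, the measured TCP pose, the force and the opening at its end, in the units of the state.
- sense(): the state, without advancing time (a new reading comes with each control period).
- capture(name): name is "scene" or "top" or "wrist"; returns the picture (420x560x3 uint8, blue, green, red); there is no depth.
- camera_model(name): a dict with "mtx" (3x3 intrinsics, pixels), "xyz" and "orientation" of the camera in the world; the wrist camera has in their place "tool_from_camera" (4x4, takes a point from camera to tool coordinates, whose origin is the TCP and whose axes are the flange's). Camera axes: x right, y up, looking along -z (the intrinsics and any distortion apply to the point x, -y, -z); pixel columns grow to the right and rows downward; lengths in m; the calibration is good to about 2 mm. The wrist camera is an equidistant fisheye: a pixel r from the principal point sees the ray r / f radians off the axis. A picture is of the moment at which its call begins: read the wrist's pose just before it. camera_model takes no time and is no camera call.
- finish_job(): hands the job in, once; it reports no verdict.
The state is a dict: "time_s": time; "joints": joint angles; "joint_velocities": joint speeds; "effort": joint torques, N m; "tcp_pos": TCP position; "ee_rot": TCP orientation; "wrist_force": force on the tool from outside, world axes, zero at the start; "moment": the same for the moment, N m; "gripper_width": opening from 0.0 (shut) to 1.0 (fully open).
Only numpy, scipy, OpenCV 4.12 (cv2) and the standard library are available. Lean on these libraries where they do the work, as an engineer would, in place of code of your own. Each camera call takes 0.05 s, during which the arm holds its last target. There are 200 camera calls.

TASK

Check the glaze with the right-angle gauge from its cradle: press its foot lightly on the raised button of the flat square tile, then on the one on top of the cone, then on the one inside the open crock, resting about half a second on each. Then lay the gauge back in its cradle and let go, and after that lower the loose lid gently onto the crock so that it sits level and fully home. Leave the test pieces and everything else on the bench standing where they are.

Things in the scene. Friction and masses are not known exactly. Their poses are not given: they have to be found in the camera images.
- gauge: right-angle thickness gauge, 190 mm long, 0.16 kg, balanced near its origin: the centre of the straight grey handle (22 mm wide, 24 high, clear to grip 30 mm either way along x). +x runs along the handle to the nose, z up; black display block (36 x 46 x 30 mm) at the tail, x -92 to -56. At x = 90 mm a steel neck 14 mm thick turns straight down to a sprung foot. Starts level in its cradle
- gauge_tip (a point): the lowest point of the gauge's foot (9 to 10 mm thick, round end), 90 mm ahead of and 85 mm below the handle's centre when not pressed. The foot springs in up to 12 mm: it gives at about 0.75 N and takes about 3.75 N to go all the way in
- cradle: fixed metal cradle on the table, base plate 130 x 70 x 12 mm, two upright yokes 45 mm either side of its centre along its x axis, each 10 mm thick, with a notch 32 mm wide and 12 mm deep whose floor is 90 mm above the table. Origin under its centre; the gauge lies along its x axis, nose to +x
- cradle_seat (a point): point midway between the two notches, 102 mm above the table: where the centre of the handle lies when the gauge is in the cradle
- tile: loose flat square glazed tile 100 x 100 x 18 mm, 0.45 kg, origin under its centre
- tile_mark (a point): centre of the top of the tile's raised unglazed button (18 mm across, 3 mm high), off the tile's centre, 21 mm above the table
- cone: loose glazed cut-off cone, 84 mm across at the foot, 54 mm at the top, 70 mm high, 0.5 kg, origin under its centre
- cone_mark (a point): centre of the top of the raised button (18 mm across, 3 mm high) in the middle of the cone's top, 73 mm above the table
- crock: loose open round white crock, 120 mm across, 65 mm high, wall 6 mm, about 0.8 kg, a round sample 68 mm across fixed on its floor, origin under its centre, z up
- crock_mark (a point): centre of the top of the raised button (18 mm across, 3 mm high) on the sample inside the crock, on the crock's axis, 24 mm above the table (41 mm below the rim)
- crock_rim (a point): centre of the crock's mouth, at rim height, 65 mm above the table
- lid: loose round ceramic lid, about 0.2 kg: a plug 98 mm across and 8 mm high below (5 mm play all round inside the crock), a flange 122 mm across and 8 mm thick over it (top 16 mm above the plug's underside), and a round knob on a thin stem. Starts plug down on the table. Origin at the centre of the plug's underside, z up
- lid_seat (a point): centre of the flange's underside, 8 mm above the lid's origin: comes to rim height when seated
- lid_knob (a point): middle of the knob (28 mm across, spanning 29 to 55 mm above the lid's origin) on the lid's axis, 42 mm above the lid's origin
- jug: bystander: upright clear bottle with yellow cap, 76 mm across, 145 mm high, origin under its centre
- tub_a: bystander: lidded white tub, 80 mm across, 125 mm high, origin under its centre
- tub_b: bystander: lidded white tub, 80 mm across, 125 mm high, origin under its centre
- jar: bystander: reddish jar with black cap, 62 mm across, 85 mm high, origin under its centre
- box: bystander: small green box with grey top, 66 x 90 x 48 mm, origin under its centre
- bowl: bystander: white bowl, 130 mm across, 55 mm high, origin under its centre
- brush: bystander: brush 160 mm long lying on the table along its x axis
- spatula: bystander: spatula 190 mm long lying on the table along its x axis

How it is judged:
By the outcome, as a careful person would: the job done as asked, in the order asked, and still so for the second after the job is handed in, with the robot touching nothing.
It also fails if it takes over 72 s, if anything falls off the work surface, if the arm or the gripper's body presses on something with over 40 N, if the wrist force passes 120 N, or if a joint passes its speed limit or range.

## Working session

There is one attempt and no reset: what is moved stays moved. The work goes in short steps, Python scripts to look and compute and a shell command to move; the robot and the scene stay as the last step left them, time stands still between calls to the robot, and variables do not carry over. Pictures are saved under pics/ and viewed, about 8 in all and at most 12, crops included, and the job is handed in when it is done.

```bash
mkdir -p pics; ls; python3 - <<'E'
from station import *
import cv2,numpy as np
np.set_printoptions(precision=4,suppress=True)
s=sense();print(s)
for n in("scene","top","wrist"):
    im=capture(n);cv2.imwrite(f"pics/{n}0.png",im);print(n,camera_model(n))
E
```

```text
pics
{'time_s': 0.0, 'joints': array([ 85.6914,  22.0905,   0.381 ,  -0.0288, -68.411 , -14.8186]), 'joint_velocities': array([ 0.0614,  0.034 , -0.0694,  0.0319, -0.0024, -0.0915]), 'effort': array([  0.0002, -39.0667,  18.7408,   4.2197,   0.011 ,  -0.0002]), 'tcp_pos': array([0.2046, 0.5901, 0.2912]), 'ee_rot': array([[ 0.9447, -0.3278, -0.0006],
       [-0.3278, -0.9447, -0.0021],
       [ 0.0001,  0.0022, -1.    ]]), 'wrist_force': array([ 0.2472,  0.8563, -0.2014]), 'moment': array([ 0.0153, -0.0612,  0.0371]), 'gripper_width': 0.9973099626858365}
scene {'mtx': array([[450.1951,   0.    , 278.6129],
       [  0.    , 450.1951, 212.3922],
       [  0.    ,   0.    ,   1.    ]]), 'xyz': array([ 1.0222, -0.5495,  1.044 ]), 'orientation': array([[ 0.7604, -0.523 ,  0.3852],
       [ 0.6495,  0.6056, -0.4598],
       [ 0.0072,  0.5998,  0.8001]])}
top {'mtx': array([[421.5762,   0.    , 279.81  ],
       [  0.    , 421.5762, 203.3597],
       [  0.    ,   0.    ,   1.    ]]), 'xyz': array([0.4636, 0.006 , 1.2128]), 'orientation': array([[-0.0026,  0.9955, -0.0951],
       [-1.    , -0.0018,  0.0082],
       [ 0.008 ,  0.0952,  0.9954]])}
wrist {'mtx': array([[325.1923,   0.    , 282.0791],
       [  0.    , 325.1923, 216.2513],
       [  0.    ,   0.    ,   1.    ]]), 'tool_from_camera': array([[ 0.0006,  0.9605,  0.2784,  0.0767],
       [ 1.    , -0.0008,  0.0009,  0.0009],
       [ 0.0011,  0.2784, -0.9605, -0.0938],
       [ 0.    ,  0.    ,  0.    ,  1.    ]])}
```

View pics/top0.png

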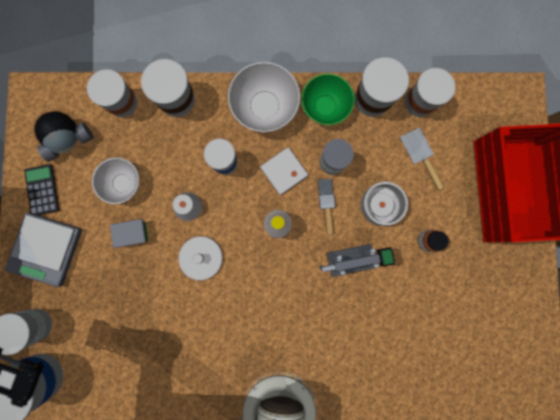

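View pics/scene0.png

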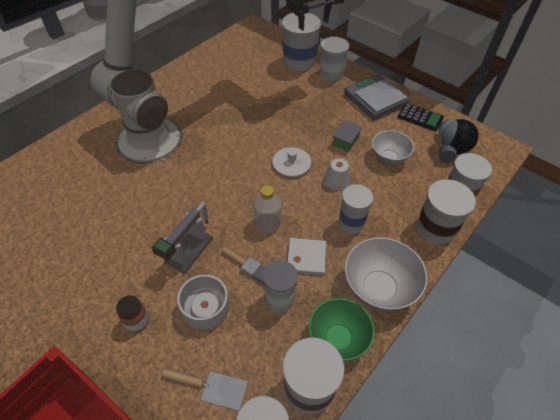

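The top view looks down with image up = +x and left = +y. It shows the tile at (284,171) with its button at (294,174), the cone at (185,206), the crock at (384,204), the lid at (200,258), the gauge running from its tail at (387,257) to its nose at (323,268), and the jug at (278,223). The scene view agrees. Next I measure.

```bash
cat > h.py <<'E'
from station import *
import cv2,numpy as np
np.set_printoptions(precision=4,suppress=True)
def ray(n,uv,s=None):
    m=camera_model(n);K=m["mtx"];x=(uv[0]-K[0,2])/K[0,0];y=(uv[1]-K[1,2])/K[1,1]
    if n=="wrist":
        r=np.hypot(x,y);k=np.sin(r)/max(r,1e-9);d=np.array([x*k,-y*k,-np.cos(r)])
        T=m["tool_from_camera"];R=np.array(s["ee_rot"])
        return np.array(s["tcp_pos"])+R@T[:3,3],R@(T[:3,:3]@d)
    return np.array(m["xyz"]),np.array(m["orientation"])@np.array([x,-y,-1])
def onz(n,uv,z,s=None):
    o,d=ray(n,uv,s);return o+d*(z-o[2])/d[2]
def tri(rays):
    A=0;b=0
    for o,d in rays:
        d=d/np.linalg.norm(d);P=np.eye(3)-np.outer(d,d);A=A+P;b=b+P@o
    p=np.linalg.solve(A,b);return p,[np.linalg.norm(np.cross(d/np.linalg.norm(d),p-o)) for o,d in rays]
def blobs(mask,amin=4):
    n,l,st,c=cv2.connectedComponentsWithStats(mask.astype(np.uint8));return [(c[i],st[i]) for i in range(1,n) if st[i,4]>=amin]
E
python3 - <<'E'
from h import *
for n in("top","scene"):
    im=cv2.imread(f"pics/{n}0.png");h=cv2.cvtColor(im,cv2.COLOR_BGR2HSV)
    # orange-red, vivid, with a bright surround
    m=((h[...,0]<10)|(h[...,0]>174))&(h[...,1]>95)&(h[...,2]>110)
    br=cv2.dilate(((h[...,1]<60)&(h[...,2]>130)).astype(np.uint8),np.ones((7,7)))
    print(n,[(c.round(1).tolist(),int(s[4])) for c,s in blobs(m&(br>0)) if c[0]<460])
def T(u,v,z):return onz("top",(u,v),z)[:2].round(3)
for nm,u,v,z in [("jug",278,223,.145),("tub338",338,152,.125),("tub220",221,153,.125),("jar",436,241,.085),("box",128,233,.048),("lidflange",200.5,258,.016),("knob",199,258,.042),("crockrim",384.5,203.5,.065),("bowl",117,180,.055),("greendisp",387,257,.117),("nose",323,268,.11)]:print(nm,T(u,v,z))
im=cv2.imread("pics/top0.png");a=cv2.resize(im[140:290,165:455],None,fx=2.7,fy=2.7,interpolation=cv2.INTER_CUBIC);cv2.imwrite("pics/topc.png",a)
E
```

```text
top [([293.6, 173.2], 13), ([181.9, 204.1], 16), ([381.9, 204.3], 15)]
scene [([339.3, 163.7], 15), ([296.8, 258.7], 24), ([204.0, 303.6], 27)]
jug [0.516 0.002]
tub338 [ 0.703 -0.156]
tub220 [0.7   0.151]
jar [ 0.47 -0.42]
box [0.494 0.414]
lidflange [0.424 0.22 ]
knob [0.425 0.219]
crockrim [ 0.572 -0.29 ]
bowl [0.64  0.446]
greendisp [ 0.429 -0.28 ]
nose [ 0.4   -0.115]
```

View pics/topc.png

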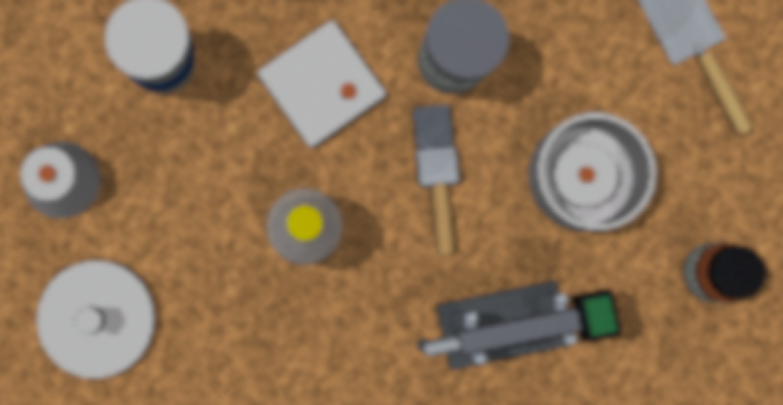

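```bash
python3 - <<'E'
from h import *
P={"tile":((293.6,173.2),(296.8,258.7),.021),"cone":((181.9,204.1),(339.3,163.7),.073),"crock":((381.9,204.3),(204,303.6),.024)}
for k,(a,b,z) in P.items():
    print(k,*tri([ray("top",a),ray("scene",b)]),onz("top",a,z)[:2],onz("scene",b,z)[:2])
E
python3 -m inch '[{"hand":0,"slide":[6,-6,0],"yaw":-0.18},{"hand":0,"slide":[12,-11,0],"yaw":-0.36},{"hand":0,"slide":[16,-17,0],"yaw":-0.53},{"hand":0,"slide":[20,-23,0],"yaw":-0.7},{"hand":0,"slide":[21,-29,0],"yaw":-0.88},{"hand":0,"slide":[21,-35,0],"yaw":-1.06},{"hand":0,"slide":[21,-41,0],"yaw":-1.06},{"hand":0,"slide":[21,-47,0],"yaw":-1.06},{"hand":0,"slide":[21,-53,0],"yaw":-1.06},{"hand":0,"slide":[21,-59,0],"yaw":-1.06}]'
```

```text
tile [ 0.6643 -0.044   0.0173] [np.float64(0.0005445141000399152), np.float64(0.0005445141000399918)] [ 0.6641 -0.0435] [ 0.6652 -0.0462]
cone [0.5717 0.2632 0.0698] [np.float64(0.0006355575906814585), np.float64(0.0006355575906813512)] [0.571 0.262] [0.5736 0.2611]
crock [ 0.5737 -0.2947  0.0215] [np.float64(0.000718418697629687), np.float64(0.0007184186976296339)] [ 0.574  -0.2935] [ 0.5743 -0.2958]
time_s: 1.4
tcp_pos: [0.414, 0.0349, 0.2924]
ee_rot: [[0.177, -0.984, 0.001], [-0.984, -0.177, 0.0], [-0.0, -0.001, -1.0]]
wrist_force: [0.7, 0.6, 0.3]
gripper_width: 0.997
```

```bash
python3 -m inch '[{"hand":0,"slide":[0,-6,0],"yaw":0},{"hand":0,"slide":[0,-12,0],"yaw":0},{"hand":0,"slide":[0,-18,0],"yaw":0},{"hand":0,"slide":[0,-20,0],"yaw":0},{"hand":0,"slide":[0,-20,0],"yaw":0},{"hand":0,"slide":[0,-20,0],"yaw":0}]'
python3 - <<'E'
from h import *
s=sense();print(s["tcp_pos"],s["ee_rot"],s["joints"])
im=capture("wrist");cv2.imwrite("pics/w1.png",im)
im=capture("top");cv2.imwrite("pics/t1.png",im)
E
```

```text
time_s: 2.15
tcp_pos: [0.4144, -0.1628, 0.2921]
ee_rot: [[0.176, -0.984, -0.0], [-0.984, -0.176, 0.0], [-0.0, 0.0, -1.0]]
wrist_force: [-0.2, 0.4, -0.5]
gripper_width: 1.004
[ 0.4144 -0.1628  0.2921] [[ 0.1763 -0.9843 -0.0004]
 [-0.9843 -0.1763  0.0003]
 [-0.0003  0.0003 -1.    ]] [ -0.417    4.2333 -23.3135  -0.0167 -62.4752  10.5778]
```

View pics/w1.png

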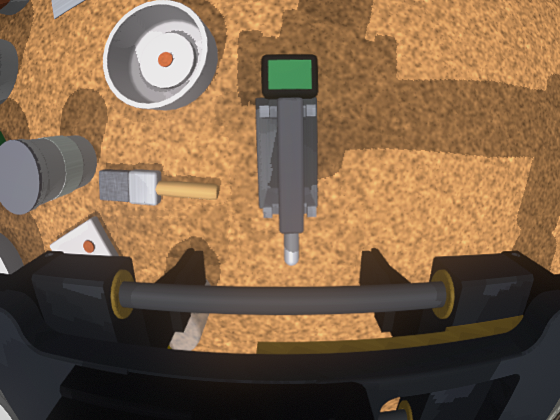

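The wrist view shows the gauge almost upright in the image: display at (290,75), handle axis near u = 290, nose at (291,250). The crock button is at (166,59). I check it against the top-camera numbers.

```bash
python3 - <<'E'
from h import *
s=sense()
W=lambda u,v,z:onz("wrist",(u,v),z,s)[:2]
print("crock",W(165.5,59.5,.024),"tile",W(89,247,.021))
im=cv2.imread("pics/w1.png");h=cv2.cvtColor(im,cv2.COLOR_BGR2HSV)
g=(h[...,0]>50)&(h[...,0]<80)&(h[...,1]>90)
for c,st in blobs(g,300):print("green",c,st,"world z.117",W(*c,.117))
# handle axis: mid of edges by gradient rows
gr=cv2.cvtColor(im,cv2.COLOR_BGR2GRAY).astype(float)
for v in(120,140,160,180,200,220):print(v,gr[v,262:322:3].astype(int))
for n in[(264.5,55),(317,55),(262,97),(318,97)]:print("disp corner",W(*n,.117))
for n in[(279,100),(303,100),(279,232),(302,232)]:print("handle corner",W(*n,.114))
print("base in scene",onz("scene",(150,138),0))
t=cv2.imread("pics/t1.png");cv2.imwrite("pics/t1c.png",t)
E
```

```text
crock [ 0.5735 -0.2943] tile [ 0.663  -0.0433]
green [289.362   74.0922] [ 268   59   44   31 1290] world z.117 [ 0.4299 -0.2806]
120 [102 101  92  97  96  73  97  99  99  99  99  98  99  91  71  72  73  72
  71  96]
140 [115 114 113 115 107  73  97 100 100 100  99  99  99  91  72  74  74  73
  70 111]
160 [119 118 118  80  81  75  95 100  99 100  99  99 100  93  78  78  80  81
  75 115]
180 [119 122 119  81  81  76  94 100 100 100  98  99 100  95  78  80  82  81
  78 154]
200 [113  95  96  95  96  96  91 100 100 101 100 100  99  97  86  93  94  98
 109 162]
220 [161 151 143 152 147 173  88 102 101 101 101 102 101  98 153 160 143 149
 149 140]
disp corner [ 0.4528 -0.2932]
disp corner [ 0.4107 -0.3012]
disp corner [ 0.4484 -0.2578]
disp corner [ 0.4036 -0.2662]
handle corner [ 0.4344 -0.2579]
handle corner [ 0.415  -0.2615]
handle corner [ 0.4143 -0.1458]
handle corner [ 0.3943 -0.1494]
base in scene [-0.0007  0.0065  0.    ]
```

```bash
python3 -m inch '[{"hand":0,"slide":[0.1,-4.3,-3],"yaw":0},{"hand":0,"slide":[0.1,-4.3,-8],"yaw":0},{"hand":0,"slide":[0.1,-4.3,-12],"yaw":0},{"hand":0,"slide":[0.1,-4.3,-13.9],"yaw":0},{"hand":0,"slide":[0.1,-4.3,-13.9],"yaw":0},{"hand":0.5,"slide":[0.1,-4.3,-13.9],"yaw":0},{"hand":1,"slide":[0.1,-4.3,-13.9],"yaw":0},{"hand":1,"slide":[0.1,-4.3,-13.9],"yaw":0},{"hand":1,"slide":[0.1,-4.3,-13.9],"yaw":0},{"hand":1,"slide":[0.1,-4.3,-13.9],"yaw":0}]'
```

```text
time_s: 3.5
tcp_pos: [0.4155, -0.2062, 0.1534]
ee_rot: [[0.176, -0.984, 0.0], [-0.984, -0.176, -0.0], [0.0, -0.0, -1.0]]
wrist_force: [0.8, -0.4, 0.0]
gripper_width: 0.517
```

```bash
python3 -m inch '[{"hand":1,"slide":[0,0,0],"yaw":0},{"hand":1,"slide":[0,0,0],"yaw":0},{"hand":1,"slide":[0,0,0],"yaw":0},{"hand":1,"slide":[0,0,0],"yaw":0},{"hand":1,"slide":[0,0,0],"yaw":0},{"hand":1,"slide":[0,0,0],"yaw":0}]'
```

```text
time_s: 4.25
tcp_pos: [0.4154, -0.2062, 0.1532]
ee_rot: [[0.176, -0.984, -0.0], [-0.984, -0.176, 0.0], [-0.0, 0.0, -1.0]]
wrist_force: [-0.8, -0.8, 0.5]
gripper_width: 0.248
```

```bash
python3 -m inch '[{"hand":1,"slide":[0,0,1],"yaw":0},{"hand":1,"slide":[0,0,3],"yaw":0},{"hand":1,"slide":[0,0,7],"yaw":0},{"hand":1,"slide":[1,0.5,11],"yaw":-0.1},{"hand":1,"slide":[5,2.5,11],"yaw":-0.27},{"hand":1,"slide":[9,4.5,11],"yaw":-0.44},{"hand":1,"slide":[13,6.5,11],"yaw":-0.61},{"hand":1,"slide":[17,8.5,11],"yaw":-0.78},{"hand":1,"slide":[19.1,9.3,11],"yaw":-0.873},{"hand":1,"slide":[19.1,9.3,11],"yaw":-0.873}]'
python3 -m inch '[{"hand":1,"slide":[0,0,0],"yaw":0},{"hand":1,"slide":[0,0,0],"yaw":0}]'
python3 - <<'E'
from h import *
s=sense();print(s["tcp_pos"],s["ee_rot"][:,0],s["joints"])
o=[cv2.resize(capture(n),None,fx=1,fy=1) for n in("scene","wrist","top")]
for n,i in zip("swt",o):cv2.imwrite(f"pics/{n}2.png",i)
a=cv2.resize(o[0][140:300,200:380],(450,400),interpolation=cv2.INTER_CUBIC)
b=cv2.resize(o[2][120:260,240:380],(350,350),interpolation=cv2.INTER_CUBIC)
c=np.zeros((400,800,3),np.uint8);c[:,:450]=a;c[:350,450:]=b
cv2.imwrite("pics/c2.png",c)
E
```

```text
time_s: 5.5
tcp_pos: [0.6075, -0.1124, 0.2626]
ee_rot: [[-0.64, -0.768, -0.001], [-0.768, 0.64, 0.0], [0.0, 0.001, -1.0]]
wrist_force: [0.0, -0.7, -1.4]
gripper_width: 0.253
time_s: 5.75
tcp_pos: [0.6057, -0.1136, 0.2636]
ee_rot: [[-0.641, -0.767, -0.0], [-0.767, 0.641, 0.0], [-0.0, 0.0, -1.0]]
wrist_force: [0.4, 0.5, -2.2]
gripper_width: 0.25
[ 0.6057 -0.1136  0.2636] [-0.6413 -0.7673 -0.    ] [  4.3998  22.3694  -3.2831  -0.0054 -64.3518 -44.2838]
```

View pics/c2.png

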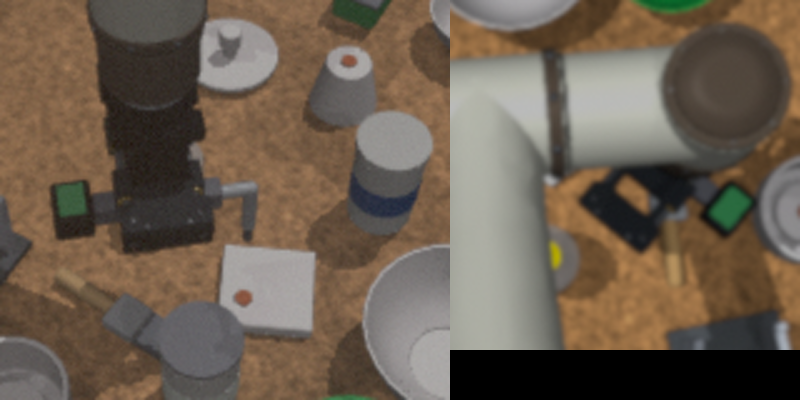

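The scene crop shows the gauge held level, with its foot tip at crop (248,236), which is scene pixel (299.2,234.4). The display is at the tail and the tile button is below.

```bash
python3 - <<'E'
from h import *
s=sense();x=-s["ee_rot"][:,0];t=s["tcp_pos"]
e=t+.09*x;e[2]-=.136;print("expected tip",e,"seen at that z",onz("scene",(299.2,234.0),e[2]), "tail green expected", t-.074*x)
h=cv2.cvtColor(cv2.imread("pics/s2.png"),cv2.COLOR_BGR2HSV)
g=(h[...,0]>45)&(h[...,0]<85)&(h[...,1]>60)
for c,st in blobs(g,60):
    if c[0]<260 and 180<c[1]<260:print(c,onz("scene",c,t[2]-.051+.015))
h=cv2.cvtColor(cv2.imread("pics/t2.png"),cv2.COLOR_BGR2HSV)
g=(h[...,0]>45)&(h[...,0]<85)&(h[...,1]>60)
for c,st in blobs(g,60):
    if 300<c[0]<400 and 180<c[1]<260:print("top",c,onz("top",c,t[2]-.051+.015))
E
```

```text
expected tip [ 0.6638 -0.0445  0.1277] seen at that z [ 0.6625 -0.0402  0.1277] tail green expected [ 0.5586 -0.1703  0.2637]
[227.9645 219.5319] [ 0.5564 -0.1695  0.2277]
top [351.4064 202.6119] [ 0.5592 -0.1705  0.2277]
```

```bash
python3 -m inch '[{"hand":1,"slide":[0,0,-3],"yaw":0},{"hand":1,"slide":[0,0,-6],"yaw":0},{"hand":1,"slide":[0,0,-8.5],"yaw":0},{"hand":1,"slide":[0,0,-9.5],"yaw":0},{"hand":1,"slide":[0,0,-9.5],"yaw":0}]'
python3 - <<'E'
from h import *
s=sense();x=-s["ee_rot"][:,0];t=s["tcp_pos"]
e=t+.09*x;e[2]-=.136;print("expected tip",e)
a=capture("scene");b=capture("wrist");cv2.imwrite("pics/s3.png",a);cv2.imwrite("pics/w3.png",b)
m=camera_model("scene");p=np.array(m["orientation"]).T@(e-m["xyz"]);print("proj",m["mtx"]@np.array([p[0],-p[1],-p[2]])/-p[2])
c=np.zeros((400,800,3),np.uint8);c[:,:400]=cv2.resize(a[225:275,270:320],(400,400),interpolation=cv2.INTER_CUBIC);c[:300,400:]=cv2.resize(b,(400,300));cv2.imwrite("pics/c3.png",c)
E
```

```text
time_s: 6.52
tcp_pos: [0.6065, -0.1134, 0.1681]
ee_rot: [[-0.641, -0.767, -0.001], [-0.767, 0.641, -0.0], [0.001, 0.0, -1.0]]
wrist_force: [-0.8, -0.4, -1.3]
gripper_width: 0.251
expected tip [ 0.6642 -0.0443  0.0321]
proj [297.1295 255.8126   1.    ]
```

View pics/c3.png

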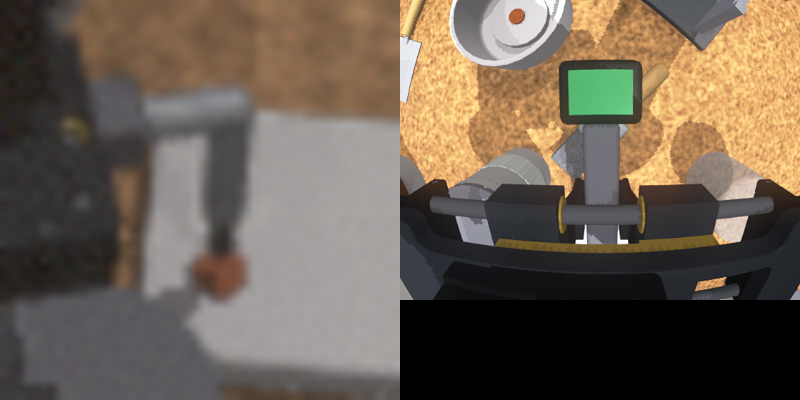

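Tip and button line up to within about 2 mm, so I press.

```bash
python3 -m inch '[{"hand":1,"slide":[0,0,-0.6],"yaw":0},{"hand":1,"slide":[0,0,-1.0],"yaw":0},{"hand":1,"slide":[0,0,-1.3],"yaw":0},{"hand":1,"slide":[0,0,-1.6],"yaw":0},{"hand":1,"slide":[0,0,-1.6],"yaw":0},{"hand":1,"slide":[0,0,-1.6],"yaw":0}]'
python3 - <<'E'
from h import *
s=sense();print(s["wrist_force"],s["moment"],s["tcp_pos"])
a=capture("scene");cv2.imwrite("pics/s4.png",a);s=sense();print(s["wrist_force"],s["moment"],s["tcp_pos"])
E
```

```text
time_s: 7.38
tcp_pos: [0.6066, -0.1133, 0.1525]
ee_rot: [[-0.641, -0.767, 0.0], [-0.767, 0.641, -0.0], [0.0, -0.0, -1.0]]
wrist_force: [-1.2, -0.8, -0.0]
gripper_width: 0.246
[-1.2107 -0.7728 -0.0039] [0.0784 0.0539 0.0376] [ 0.6066 -0.1133  0.1525]
[-0.9118 -0.5584 -0.3681] [0.0919 0.1539 0.0738] [ 0.6066 -0.1133  0.1525]
```

```bash
python3 -m inch '[{"hand":1,"slide":[0,0,-0.1],"yaw":0},{"hand":1,"slide":[0,0,-0.1],"yaw":0}]'
python3 -m inch '[{"hand":1,"slide":[0,0,1],"yaw":0},{"hand":1,"slide":[0,0,3],"yaw":0}]'
python3 - <<'E'
from h import *
s=sense();print(s["wrist_force"],s["moment"],s["tcp_pos"])
b=cv2.imread("pics/s3.png");a=cv2.imread("pics/s4.png")
c=np.hstack([cv2.resize(i[225:275,270:320],(400,400),interpolation=cv2.INTER_CUBIC) for i in(a,capture("scene"))]);cv2.imwrite("pics/c4.png",c)
E
```

```text
time_s: 7.68
tcp_pos: [0.6066, -0.1132, 0.1513]
ee_rot: [[-0.641, -0.767, 0.0], [-0.767, 0.641, -0.0], [0.0, -0.0, -1.0]]
wrist_force: [-0.5, -1.1, 0.9]
gripper_width: 0.25
time_s: 7.92
tcp_pos: [0.6061, -0.113, 0.1809]
ee_rot: [[-0.641, -0.767, -0.002], [-0.767, 0.641, 0.0], [0.001, 0.002, -1.0]]
wrist_force: [0.2, 0.6, -1.3]
gripper_width: 0.249
[ 0.1732  0.6389 -1.2884] [ 0.1143 -0.1438 -0.0015] [ 0.6061 -0.113   0.1809]
```

View pics/c4.png

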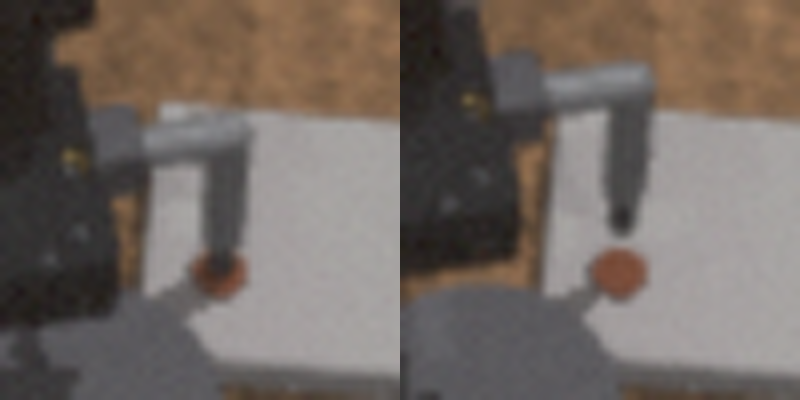

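The press landed: in the left crop the foot sits on the middle of the button with its end pushed in. The right crop shows it clear with the tile unmoved. On to the cone.

```bash
python3 -m inch '[{"hand":1,"slide":[0,0,6],"yaw":0},{"hand":1,"slide":[0,0,11],"yaw":0},{"hand":1,"slide":[-1.5,5,11],"yaw":0},{"hand":1,"slide":[-3,10,11],"yaw":0},{"hand":1,"slide":[-4.5,15,11],"yaw":0},{"hand":1,"slide":[-6,20,11],"yaw":0},{"hand":1,"slide":[-7.5,25,11],"yaw":0},{"hand":1,"slide":[-8.7,29,11],"yaw":0},{"hand":1,"slide":[-9.2,30.6,11],"yaw":0},{"hand":1,"slide":[-9.2,30.6,11],"yaw":0}]'
python3 -m inch '[{"hand":1,"slide":[0,0,-3],"yaw":0},{"hand":1,"slide":[0,0,-5],"yaw":0},{"hand":1,"slide":[0,0,-6],"yaw":0},{"hand":1,"slide":[0,0,-6],"yaw":0}]'
python3 - <<'E'
from h import *
s=sense();x=-s["ee_rot"][:,0];t=s["tcp_pos"]
e=t+.09*x;e[2]-=.136;print("tip",e,s["wrist_force"])
a=capture("scene");cv2.imwrite("pics/s5.png",a);b=capture("top");cv2.imwrite("pics/t5.png",b)
c=np.hstack([cv2.resize(a[130:190,310:370],(400,400),interpolation=cv2.INTER_CUBIC),cv2.resize(b[170:240,150:220],(400,400),interpolation=cv2.INTER_CUBIC)]);cv2.imwrite("pics/c5.png",c)
E
```

```text
time_s: 9.22
tcp_pos: [0.5143, 0.1935, 0.2912]
ee_rot: [[-0.64, -0.769, -0.0], [-0.769, 0.64, -0.0], [0.0, 0.0, -1.0]]
wrist_force: [0.8, 0.2, -2.4]
gripper_width: 0.253
time_s: 9.72
tcp_pos: [0.5148, 0.1919, 0.2309]
ee_rot: [[-0.642, -0.767, -0.001], [-0.767, 0.642, -0.001], [0.001, 0.0, -1.0]]
wrist_force: [-0.1, 0.4, -1.3]
gripper_width: 0.247
tip [0.5725 0.2609 0.0948] [-0.1228  0.4205 -1.263 ]
```

View pics/c5.png

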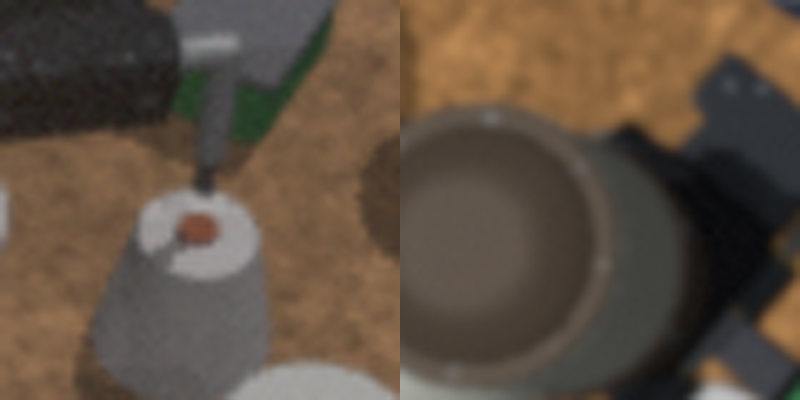

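```bash
python3 - <<'E'
from h import *
k=60/400
t=onz("scene",(310+204*k,130+190*k),.0948+.001);m=onz("scene",(310+198*k,130+229*k),.073)
print(t,m,m-t)
k=50/400 # tile reference, crop c4 right: tip vs button
t=onz("scene",(270+(622-400)*k,225+234*k),.1809-.136);m=onz("scene",(270+(619-400)*k,225+272*k),.021);print(m-t)
E
```

```text
[0.5749 0.2612 0.0958] [0.576  0.2597 0.073 ] [ 0.0011 -0.0014 -0.0228]
[-0.      0.     -0.0239]
```

```bash
python3 -m inch '[{"hand":1,"slide":[0,0,-1.0],"yaw":0},{"hand":1,"slide":[0,0,-1.7],"yaw":0},{"hand":1,"slide":[0,0,-2.1],"yaw":0},{"hand":1,"slide":[0,0,-2.4],"yaw":0},{"hand":1,"slide":[0,0,-2.7],"yaw":0},{"hand":1,"slide":[0,0,-2.7],"yaw":0},{"hand":1,"slide":[0,0,-2.7],"yaw":0},{"hand":1,"slide":[0,0,-2.7],"yaw":0}]'
python3 -c "
from h import *
cv2.imwrite('pics/s6.png',capture('scene'));print(sense()['wrist_force'])"
python3 -m inch '[{"hand":1,"slide":[0,0,0],"yaw":0}]'
python3 -m inch '[{"hand":1,"slide":[0,0,1],"yaw":0},{"hand":1,"slide":[0,0,4],"yaw":0},{"hand":1,"slide":[0,0,9],"yaw":0}]'
```

```text
time_s: 10.82
tcp_pos: [0.5146, 0.1928, 0.2045]
ee_rot: [[-0.641, -0.767, 0.0], [-0.767, 0.641, 0.0], [-0.0, -0.0, -1.0]]
wrist_force: [-1.6, -1.1, -0.2]
gripper_width: 0.252
[-1.1958 -0.4516  0.6024]
time_s: 11.0
tcp_pos: [0.5146, 0.1928, 0.2044]
ee_rot: [[-0.641, -0.767, 0.0], [-0.767, 0.641, 0.0], [-0.0, -0.0, -1.0]]
wrist_force: [-0.9, -0.1, -0.2]
gripper_width: 0.246
time_s: 11.38
tcp_pos: [0.5139, 0.1925, 0.2939]
ee_rot: [[-0.641, -0.767, -0.004], [-0.767, 0.641, -0.002], [0.004, 0.001, -1.0]]
wrist_force: [0.1, 1.1, -2.0]
gripper_width: 0.248
```

```bash
python3 -m inch '[{"hand":1,"slide":[0,-2,1.5],"yaw":0},{"hand":1,"slide":[0,-7,1.5],"yaw":0},{"hand":1,"slide":[0,-12,1.5],"yaw":0},{"hand":1,"slide":[0,-17,1.5],"yaw":-0.05},{"hand":1,"slide":[0,-22,1.5],"yaw":-0.15},{"hand":1,"slide":[0,-27,1.5],"yaw":-0.25},{"hand":1,"slide":[-0.5,-32,1.5],"yaw":-0.35},{"hand":1,"slide":[-1.5,-37,1.5],"yaw":-0.45},{"hand":1,"slide":[-2,-42,1.5],"yaw":-0.526},{"hand":1,"slide":[-2.5,-47,1.5],"yaw":-0.526}]'
python3 -m inch '[{"hand":1,"slide":[0,-3.5,0],"yaw":0},{"hand":1,"slide":[0,-4.7,0],"yaw":0},{"hand":1,"slide":[0,-4.7,-2],"yaw":0},{"hand":1,"slide":[0,-4.7,-5],"yaw":0},{"hand":1,"slide":[0,-4.7,-7],"yaw":0},{"hand":1,"slide":[0,-4.7,-7],"yaw":0}]'
python3 - <<'E'
from h import *
s=sense();x=-s["ee_rot"][:,0];t=s["tcp_pos"]
e=t+.09*x;e[2]-=.136;print("tip",e,t,s["wrist_force"])
a=capture("scene");cv2.imwrite("pics/s7.png",a);b=cv2.imread("pics/s6.png")
c=np.hstack([cv2.resize(a[265:325,175:235],(400,400),interpolation=cv2.INTER_CUBIC),cv2.resize(b[130:190,310:370],(400,400),interpolation=cv2.INTER_CUBIC)]);cv2.imwrite("pics/c7.png",c)
E
```

```text
time_s: 12.62
tcp_pos: [0.4883, -0.279, 0.3086]
ee_rot: [[-0.94, -0.341, -0.001], [-0.341, 0.94, 0.001], [0.001, 0.001, -1.0]]
wrist_force: [0.8, 0.0, -1.9]
gripper_width: 0.254
time_s: 13.38
tcp_pos: [0.4884, -0.3233, 0.2372]
ee_rot: [[-0.94, -0.342, -0.005], [-0.342, 0.94, 0.002], [0.004, 0.004, -1.0]]
wrist_force: [0.4, -0.1, -1.5]
gripper_width: 0.252
tip [ 0.5729 -0.2925  0.1009] [ 0.4884 -0.3233  0.2372] [ 0.3624 -0.0855 -1.4509]
```

View pics/c7.png

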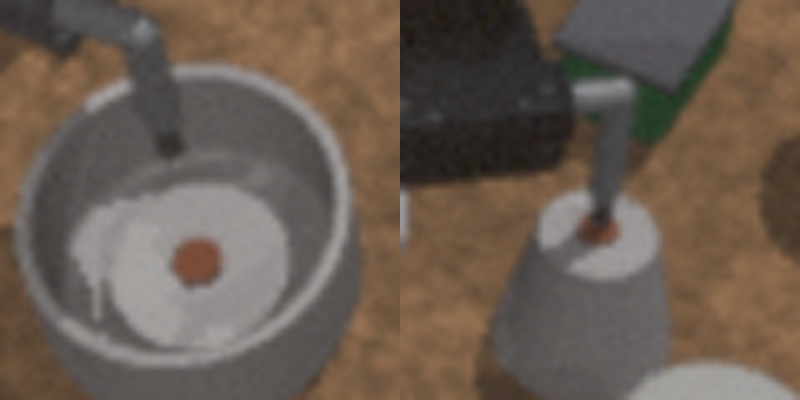

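The right crop shows the foot pressed on the cone's button. The left one shows the tip at crop (174,157) over the crock, with its button at (197,261).

```bash
python3 - <<'E'
from h import *
k=60/400;s=sense();z=s["tcp_pos"][2]-.136+.0004
t=onz("scene",(175+174*k,265+157*k),z+.001);m=onz("scene",(175+197*k,265+261*k),.024)
print(s["tcp_pos"],t,m,m-t,s["ee_rot"])
E
python3 -m inch '[{"hand":1,"slide":[0,0,-1],"yaw":0},{"hand":1,"slide":[0,0,-3],"yaw":0},{"hand":1,"slide":[0,0,-5],"yaw":0},{"hand":1,"slide":[0,0,-6],"yaw":0},{"hand":1,"slide":[0,0,-6],"yaw":0}]'
python3 - <<'E'
from h import *
s=sense();x=-s["ee_rot"][:,0];t=s["tcp_pos"]
e=t+.09*x;e[2]-=.136;print("tip",e,t,s["wrist_force"])
a=capture("scene");cv2.imwrite("pics/s8.png",a)
cv2.imwrite("pics/c8.png",cv2.resize(a[265:325,175:235],(480,480),interpolation=cv2.INTER_CUBIC))
E
```

```text
[ 0.4893 -0.3238  0.2389] [ 0.5771 -0.2938  0.1043] [ 0.5764 -0.2959  0.024 ] [-0.0007 -0.0021 -0.0803] [[-0.9396 -0.3423 -0.0017]
 [-0.3423  0.9396  0.0005]
 [ 0.0014  0.001  -1.    ]]
time_s: 14.05
tcp_pos: [0.4895, -0.3241, 0.1789]
ee_rot: [[-0.94, -0.342, -0.001], [-0.342, 0.94, 0.0], [0.001, 0.0, -1.0]]
wrist_force: [0.4, -1.0, -1.6]
gripper_width: 0.252
tip [ 0.574  -0.2934  0.0429] [ 0.4895 -0.3241  0.1789] [ 0.4245 -0.9621 -1.6185]
```

View pics/c8.png

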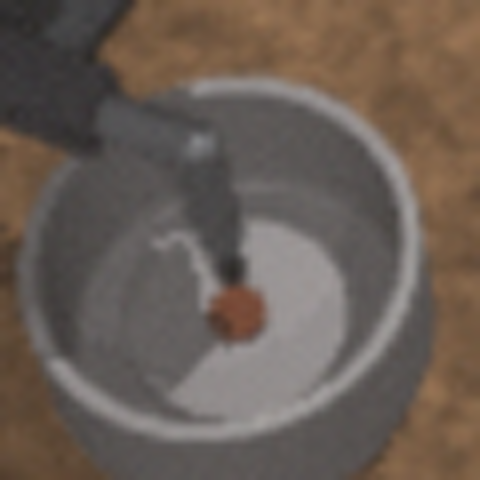

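```bash
python3 -m inch '[{"hand":1,"slide":[0,-0.1,-0.9],"yaw":0},{"hand":1,"slide":[0,-0.1,-1.5],"yaw":0},{"hand":1,"slide":[0,-0.1,-1.8],"yaw":0},{"hand":1,"slide":[0,-0.1,-2.1],"yaw":0},{"hand":1,"slide":[0,-0.1,-2.4],"yaw":0},{"hand":1,"slide":[0,-0.1,-2.4],"yaw":0},{"hand":1,"slide":[0,-0.1,-2.4],"yaw":0},{"hand":1,"slide":[0,-0.1,-2.4],"yaw":0}]'
python3 -c "
from h import *
cv2.imwrite('pics/s9.png',capture('scene'));print(sense()['wrist_force'])"
python3 -m inch '[{"hand":1,"slide":[0,0,0],"yaw":0}]'
python3 -m inch '[{"hand":1,"slide":[0,0,1],"yaw":0},{"hand":1,"slide":[0,0,3],"yaw":0},{"hand":1,"slide":[0,0,7],"yaw":0},{"hand":1,"slide":[0,0,11],"yaw":0},{"hand":1,"slide":[0,0,11],"yaw":0}]'
```

```text
time_s: 15.1
tcp_pos: [0.4895, -0.3252, 0.1555]
ee_rot: [[-0.94, -0.342, 0.0], [-0.342, 0.94, -0.0], [-0.0, -0.0, -1.0]]
wrist_force: [-0.8, -0.7, -0.4]
gripper_width: 0.247
[-1.5602 -0.2371  0.8851]
time_s: 15.28
tcp_pos: [0.4895, -0.3252, 0.1553]
ee_rot: [[-0.94, -0.342, 0.0], [-0.342, 0.94, -0.0], [-0.0, -0.0, -1.0]]
wrist_force: [-1.2, -0.1, 0.5]
gripper_width: 0.251
time_s: 15.9
tcp_pos: [0.4913, -0.3259, 0.2698]
ee_rot: [[-0.94, -0.342, 0.009], [-0.342, 0.94, -0.004], [-0.007, -0.006, -1.0]]
wrist_force: [0.1, -0.5, -1.9]
gripper_width: 0.25
```

```bash
python3 -m inch '[{"hand":1,"slide":[0,0,0],"yaw":0.1},{"hand":1,"slide":[-1,1.5,0],"yaw":0.28},{"hand":1,"slide":[-2,3,0],"yaw":0.46},{"hand":1,"slide":[-3,5,0],"yaw":0.64},{"hand":1,"slide":[-4,7,0],"yaw":0.82},{"hand":1,"slide":[-5,9,0],"yaw":1.0},{"hand":1,"slide":[-6.5,11,0],"yaw":1.18},{"hand":1,"slide":[-7.4,11.9,0],"yaw":1.32},{"hand":1,"slide":[-7.4,11.9,0],"yaw":1.399},{"hand":1,"slide":[-7.4,11.9,0],"yaw":1.399}]'
python3 -m inch '[{"hand":1,"slide":[0,0,-2],"yaw":0},{"hand":1,"slide":[0,0,-5],"yaw":0},{"hand":1,"slide":[0,0,-8],"yaw":0},{"hand":1,"slide":[0,0,-9],"yaw":0},{"hand":1,"slide":[0,0,-9],"yaw":0},{"hand":1,"slide":[0,0,-9],"yaw":0}]'
python3 -c "
from h import *
s=sense();print(s['tcp_pos'],s['ee_rot'])"
```

```text
time_s: 17.15
tcp_pos: [0.4151, -0.2059, 0.2646]
ee_rot: [[0.175, -0.985, -0.001], [-0.985, -0.175, 0.001], [-0.001, 0.001, -1.0]]
wrist_force: [0.1, 0.5, -2.1]
gripper_width: 0.251
time_s: 17.9
tcp_pos: [0.4164, -0.2064, 0.1763]
ee_rot: [[0.176, -0.984, 0.002], [-0.984, -0.176, -0.001], [0.001, -0.002, -1.0]]
wrist_force: [0.3, -0.5, -1.6]
gripper_width: 0.252
[ 0.4164 -0.2064  0.1763] [[ 0.176  -0.9844  0.0023]
 [-0.9844 -0.176  -0.0006]
 [ 0.001  -0.0021 -1.    ]]
```

```bash
python3 -m inch '[{"hand":1,"slide":[0,0,-0.8],"yaw":0},{"hand":1,"slide":[0,0,-1.4],"yaw":0},{"hand":1,"slide":[0,0,-1.8],"yaw":0},{"hand":1,"slide":[0,0,-2.0],"yaw":0},{"hand":1,"slide":[0,0,-2.2],"yaw":0},{"hand":1,"slide":[0,0,-2.2],"yaw":0},{"hand":1,"slide":[0,0,-2.2],"yaw":0}]'
```

```text
time_s: 18.77
tcp_pos: [0.4156, -0.2062, 0.1533]
ee_rot: [[0.176, -0.984, 0.0], [-0.984, -0.176, -0.0], [0.0, -0.0, -1.0]]
wrist_force: [-0.4, -0.9, -2.4]
gripper_width: 0.252
```

```bash
python3 -m inch '[{"hand":0.6,"slide":[0,0,-0.05],"yaw":0},{"hand":0.3,"slide":[0,0,-0.05],"yaw":0},{"hand":0,"slide":[0,0,-0.05],"yaw":0},{"hand":0,"slide":[0,0,-0.05],"yaw":0},{"hand":0,"slide":[0,0,-0.05],"yaw":0},{"hand":0,"slide":[0,0,-0.05],"yaw":0},{"hand":0,"slide":[0,0,-0.05],"yaw":0},{"hand":0,"slide":[0,0,-0.05],"yaw":0},{"hand":0,"slide":[0,0,-0.05],"yaw":0},{"hand":0,"slide":[0,0,-0.05],"yaw":0}]'
python3 -m inch '[{"hand":0,"slide":[0,0,2],"yaw":0},{"hand":0,"slide":[0,0,6],"yaw":0},{"hand":0,"slide":[0,0,11],"yaw":0},{"hand":0,"slide":[0,4.4,14],"yaw":0},{"hand":0,"slide":[0,4.4,14],"yaw":0},{"hand":0,"slide":[0,4.4,14],"yaw":0}]'
python3 - <<'E'
from h import *
s=sense();a=capture("wrist");cv2.imwrite("pics/w10.png",a)
o=cv2.imread("pics/w1.png")
print(s["tcp_pos"],s["gripper_width"])
h=cv2.cvtColor(a,cv2.COLOR_BGR2HSV);g=(h[...,0]>50)&(h[...,0]<80)&(h[...,1]>90)
for c,st in blobs(g,300):print(c,st,onz("wrist",c,.117,s)[:2])
gr=cv2.cvtColor(a,cv2.COLOR_BGR2GRAY).astype(int)
for v in(120,220):print(v,gr[v,262:322:3])
t=cv2.cvtColor(cv2.imread("pics/t1.png"),cv2.COLOR_BGR2HSV)
# crock rim + lid with wrist / top
m=((h[...,0]<10)|(h[...,0]>174))&(h[...,1]>95)&(h[...,2]>110)
for c,st in blobs(m,20):
    if c[1]<240:print("red",c,st[4],onz("wrist",c,.024,s)[:2])
E
```

```text
time_s: 20.02
tcp_pos: [0.4155, -0.2062, 0.1527]
ee_rot: [[0.176, -0.984, -0.0], [-0.984, -0.176, 0.0], [-0.0, 0.0, -1.0]]
wrist_force: [0.7, 0.5, 0.7]
gripper_width: 0.999
time_s: 20.78
tcp_pos: [0.4151, -0.1621, 0.2921]
ee_rot: [[0.176, -0.984, -0.001], [-0.984, -0.176, 0.0], [-0.001, 0.001, -1.0]]
wrist_force: [-0.1, 0.3, -0.7]
gripper_width: 0.995
[ 0.4151 -0.1621  0.2921] 0.9952110071423598
[289.9727  73.3936] [ 269   59   44   30 1283] [ 0.4297 -0.2809]
120 [104 103  98  97  95  72  96  99 100  99  99  98  99  94  73  71  73  73
  69  93]
220 [165 162 156 165 147 172  90 102 101 101 102 102 102  95 172 168 146 154
 153 146]
red [162.8519  59.5185] 27 [ 0.5766 -0.2939]
```

The gauge is back where it started: the display reads (.4297,-.2809) against (.4299,-.2806) before. Now I go to look at the lid.

```bash
python3 -m inch '[{"hand":0,"slide":[0.2,5,0],"yaw":0},{"hand":0,"slide":[0.4,10,0],"yaw":0},{"hand":0,"slide":[0.6,15,0],"yaw":0},{"hand":0,"slide":[0.8,20,0],"yaw":0},{"hand":0,"slide":[1,25,0],"yaw":0},{"hand":0,"slide":[1,30,0],"yaw":0},{"hand":0,"slide":[1,35,0],"yaw":0},{"hand":0,"slide":[1,40,0],"yaw":0},{"hand":0,"slide":[1,44,0],"yaw":0},{"hand":0,"slide":[1,44,0],"yaw":0}]'
python3 -m inch '[{"hand":0,"slide":[0,0,0],"yaw":0},{"hand":0,"slide":[0,0,0],"yaw":0}]'
python3 - <<'E'
from h import *
s=sense();a=capture("wrist");cv2.imwrite("pics/w11.png",a);print(s["tcp_pos"],s["ee_rot"][:,0],s["joints"])
cv2.imwrite("pics/c11.png",a)
t=capture("top");cv2.imwrite("pics/t11.png",t)
def red(n,im,z,s=None):
    h=cv2.cvtColor(im,cv2.COLOR_BGR2HSV);m=((h[...,0]<10)|(h[...,0]>174))&(h[...,1]>95)&(h[...,2]>110)
    br=cv2.dilate(((h[...,1]<60)&(h[...,2]>130)).astype(np.uint8),np.ones((7,7)))
    return [c.round(1).tolist() for c,st in blobs(m&(br>0)) if c[0]<460]
print("top",red("top",t,.024))
E
```

```text
time_s: 22.08
tcp_pos: [0.4259, 0.2793, 0.2906]
ee_rot: [[0.178, -0.984, -0.002], [-0.984, -0.178, -0.003], [0.002, 0.003, -1.0]]
wrist_force: [0.1, -0.9, -0.1]
gripper_width: 0.998
time_s: 22.32
tcp_pos: [0.4257, 0.2765, 0.2923]
ee_rot: [[0.175, -0.985, -0.001], [-0.985, -0.175, -0.001], [0.001, 0.001, -1.0]]
wrist_force: [-0.1, -1.1, 0.7]
gripper_width: 1.001
[0.4257 0.2765 0.2923] [ 0.1745 -0.9847  0.0008] [ 51.3564  10.5995 -15.686   -0.0005 -63.786  -41.3064]
top [[293.6, 173.3], [181.9, 204.0], [381.8, 204.2]]
```

View pics/c11.png

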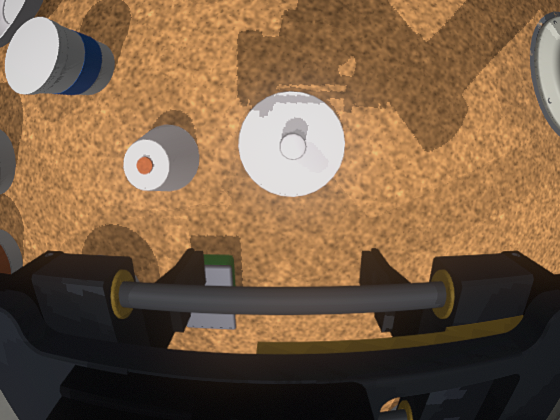

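The wrist view shows the lid flange centred near (291,144), the knob at (292,146) and the cone at (146,165). In the top view all three buttons are at the same pixels as at the start.

```bash
python3 - <<'E'
from h import *
s=sense();a=cv2.imread("pics/w11.png");h=cv2.cvtColor(a,cv2.COLOR_BGR2HSV)
def circ(P):
    A=np.c_[2*P,np.ones(len(P))];r=np.linalg.lstsq(A,(P**2).sum(1),rcond=None)[0];return r[:2],np.sqrt(r[2]+r[:2]@r[:2])
m=(h[...,1]<70).astype(np.uint8);m[:,:215]=0;m[220:]=0;m[:, 370:]=0
c=max(cv2.findContours(m,0,2)[0],key=cv2.contourArea)
hl=cv2.convexHull(c)[:,0].astype(float)
P=np.array([onz("wrist",p+0,.014,s)[:2] for p in hl]);print("flange",circ(P))
print("knob",onz("wrist",(292,146),.055,s),onz("wrist",(292,146),.05,s))
# crock rim from first wrist view is partial: use top view
t=cv2.imread("pics/top0.png")
E
```

```text
flange (array([0.4247, 0.221 ]), np.float64(0.0612572911344769))
knob [0.4253 0.2207 0.055 ] [0.4251 0.221  0.05  ]
```

```bash
python3 -m inch '[{"hand":0,"slide":[-0.1,-3,-3],"yaw":0},{"hand":0,"slide":[-0.1,-5.6,-8],"yaw":0},{"hand":0,"slide":[-0.1,-5.6,-13],"yaw":0},{"hand":0,"slide":[-0.1,-5.6,-17],"yaw":0},{"hand":0,"slide":[-0.1,-5.6,-19],"yaw":0},{"hand":0,"slide":[-0.1,-5.6,-19.8],"yaw":0},{"hand":0,"slide":[-0.1,-5.6,-19.8],"yaw":0},{"hand":0,"slide":[-0.1,-5.6,-19.8],"yaw":0}]'
```

```text
time_s: 23.42
tcp_pos: [0.4251, 0.2222, 0.0958]
ee_rot: [[0.176, -0.984, 0.002], [-0.984, -0.176, 0.002], [-0.001, -0.002, -1.0]]
wrist_force: [0.3, -0.2, 0.0]
gripper_width: 0.998
```

```bash
python3 -m inch '[{"hand":0,"slide":[0,-0.1,-0.15],"yaw":0},{"hand":0.5,"slide":[0,-0.1,-0.15],"yaw":0},{"hand":1,"slide":[0,-0.1,-0.15],"yaw":0},{"hand":1,"slide":[0,-0.1,-0.15],"yaw":0},{"hand":1,"slide":[0,-0.1,-0.15],"yaw":0},{"hand":1,"slide":[0,-0.1,-0.15],"yaw":0},{"hand":1,"slide":[0,-0.1,-0.15],"yaw":0},{"hand":1,"slide":[0,-0.1,-0.15],"yaw":0},{"hand":1,"slide":[0,-0.1,-0.15],"yaw":0},{"hand":1,"slide":[0,-0.1,-0.15],"yaw":0}]'
python3 -m inch '[{"hand":1,"slide":[0,0,0],"yaw":0},{"hand":1,"slide":[0,0,0],"yaw":0},{"hand":1,"slide":[0,0,0],"yaw":0},{"hand":1,"slide":[0,0,0],"yaw":0}]'
```

```text
time_s: 24.68
tcp_pos: [0.4246, 0.2208, 0.0932]
ee_rot: [[0.176, -0.984, 0.0], [-0.984, -0.176, 0.0], [-0.0, -0.0, -1.0]]
wrist_force: [-0.3, 0.1, 0.4]
gripper_width: 0.307
time_s: 25.18
tcp_pos: [0.4245, 0.2208, 0.0932]
ee_rot: [[0.176, -0.984, -0.0], [-0.984, -0.176, -0.0], [0.0, 0.0, -1.0]]
wrist_force: [-0.3, -0.5, -0.2]
gripper_width: 0.311
```

```bash
python3 -m inch '[{"hand":1,"slide":[0,0,1],"yaw":0},{"hand":1,"slide":[0,0,4],"yaw":0},{"hand":1,"slide":[0,0,9],"yaw":0},{"hand":1,"slide":[0,0,14],"yaw":0},{"hand":1,"slide":[0,0,17.7],"yaw":0},{"hand":1,"slide":[1,-3.5,17.7],"yaw":0},{"hand":1,"slide":[2.4,-8,17.7],"yaw":0},{"hand":1,"slide":[3.8,-13,17.7],"yaw":0},{"hand":1,"slide":[5.2,-18,17.7],"yaw":0},{"hand":1,"slide":[6.7,-23,17.7],"yaw":0}]'
python3 -m inch '[{"hand":1,"slide":[1.5,-5,0],"yaw":0},{"hand":1,"slide":[2.9,-10,0],"yaw":0},{"hand":1,"slide":[4.4,-15,0],"yaw":0},{"hand":1,"slide":[5.8,-20,0],"yaw":0},{"hand":1,"slide":[7.3,-25,0],"yaw":0},{"hand":1,"slide":[8.2,-28.4,0],"yaw":0},{"hand":1,"slide":[8.2,-28.4,0],"yaw":0},{"hand":1,"slide":[8.2,-28.4,-3],"yaw":0},{"hand":1,"slide":[8.2,-28.4,-6],"yaw":0},{"hand":1,"slide":[8.2,-28.4,-7],"yaw":0}]'
python3 -m inch '[{"hand":1,"slide":[0,0,0],"yaw":0},{"hand":1,"slide":[0,0,0],"yaw":0}]'
python3 - <<'E'
from h import *
a=capture("scene");cv2.imwrite("pics/s12.png",a);b=capture("top");cv2.imwrite("pics/t12.png",b);w=capture("wrist");cv2.imwrite("pics/w12.png",w)
s=sense();print(s["tcp_pos"],s["ee_rot"],s["wrist_force"])
E
```

```text
time_s: 26.42
tcp_pos: [0.4912, -0.0109, 0.2707]
ee_rot: [[0.176, -0.984, -0.0], [-0.984, -0.176, 0.0], [-0.0, -0.0, -1.0]]
wrist_force: [0.7, 1.2, -2.3]
gripper_width: 0.306
time_s: 27.68
tcp_pos: [0.5721, -0.2919, 0.1983]
ee_rot: [[0.176, -0.984, -0.005], [-0.984, -0.176, 0.002], [-0.003, 0.004, -1.0]]
wrist_force: [0.1, -0.8, -2.5]
gripper_width: 0.315
time_s: 27.92
tcp_pos: [0.5743, -0.2932, 0.2019]
ee_rot: [[0.177, -0.984, 0.003], [-0.984, -0.177, -0.001], [0.002, -0.002, -1.0]]
wrist_force: [-0.5, 0.4, -1.7]
gripper_width: 0.309
[ 0.574  -0.2932  0.2016] [[ 0.1763 -0.9843  0.0022]
 [-0.9843 -0.1763 -0.0006]
 [ 0.001  -0.002  -1.    ]] [-0.6427  0.2989 -1.2118]
```

```bash
python3 -m inch '[{"hand":1,"slide":[0,-0.1,-1.5],"yaw":0},{"hand":1,"slide":[0,-0.1,-3],"yaw":0},{"hand":1,"slide":[0,-0.1,-3.9],"yaw":0},{"hand":1,"slide":[0,-0.1,-4.1],"yaw":0},{"hand":1,"slide":[0,-0.1,-4.3],"yaw":0},{"hand":1,"slide":[0,-0.1,-4.5],"yaw":0},{"hand":1,"slide":[0,-0.1,-4.5],"yaw":0}]'
python3 -c "
from h import *
cv2.imwrite('pics/s13.png',capture('scene'));s=sense();print(s['tcp_pos'],s['wrist_force'],s['moment'])"
```

```text
time_s: 28.95
tcp_pos: [0.5736, -0.2942, 0.1554]
ee_rot: [[0.176, -0.984, 0.0], [-0.984, -0.176, -0.0], [0.0, -0.0, -1.0]]
wrist_force: [0.4, -1.3, -1.4]
gripper_width: 0.316
[ 0.5736 -0.2942  0.1555] [-0.4461 -0.3586 -2.2352] [ 0.0656 -0.0293  0.0427]
```

```bash
python3 -m inch '[{"hand":1,"slide":[0,0,-0.15],"yaw":0},{"hand":1,"slide":[0,0,-0.3],"yaw":0},{"hand":1,"slide":[0,0,-0.4],"yaw":0},{"hand":1,"slide":[0,0,-0.5],"yaw":0},{"hand":1,"slide":[0,0,-0.52],"yaw":0},{"hand":1,"slide":[0,0,-0.52],"yaw":0},{"hand":1,"slide":[0,0,-0.52],"yaw":0}]'
python3 -c "
from h import *
s=sense();print(s['tcp_pos'],s['wrist_force'],s['moment'])"
```

```text
time_s: 29.88
tcp_pos: [0.5735, -0.2942, 0.1503]
ee_rot: [[0.176, -0.984, 0.0], [-0.984, -0.176, -0.0], [0.0, -0.0, -1.0]]
wrist_force: [-1.3, -0.1, -0.4]
gripper_width: 0.311
[ 0.5735 -0.2942  0.1503] [-1.3078 -0.0789 -0.3594] [0.2572 0.2157 0.0048]
```

```bash
python3 -m inch '[{"hand":1,"slide":[0,0,-0.05],"yaw":0},{"hand":1,"slide":[0,0,-0.05],"yaw":0},{"hand":0.7,"slide":[0,0,-0.05],"yaw":0},{"hand":0.4,"slide":[0,0,-0.05],"yaw":0},{"hand":0,"slide":[0,0,-0.05],"yaw":0},{"hand":0,"slide":[0,0,-0.05],"yaw":0},{"hand":0,"slide":[0,0,-0.05],"yaw":0},{"hand":0,"slide":[0,0,-0.05],"yaw":0},{"hand":0,"slide":[0,0,-0.05],"yaw":0},{"hand":0,"slide":[0,0,-0.05],"yaw":0}]'
python3 -m inch '[{"hand":0,"slide":[0,0,0],"yaw":0},{"hand":0,"slide":[0,0,2],"yaw":0},{"hand":0,"slide":[0,0,6],"yaw":0},{"hand":0,"slide":[0,0,11],"yaw":0},{"hand":0,"slide":[-4,5,15],"yaw":0},{"hand":0,"slide":[-6,10,15],"yaw":0},{"hand":0,"slide":[-8,16,15],"yaw":0},{"hand":0,"slide":[-8,22,15],"yaw":0},{"hand":0,"slide":[-8,26,15],"yaw":0},{"hand":0,"slide":[-8,26,15],"yaw":0}]'
python3 - <<'E'
from h import *
a=capture("scene");b=capture("top");cv2.imwrite("pics/s14.png",a);cv2.imwrite("pics/t14.png",b);s=sense();print(s["tcp_pos"])
def red(im):
    h=cv2.cvtColor(im,cv2.COLOR_BGR2HSV);m=((h[...,0]<10)|(h[...,0]>174))&(h[...,1]>95)&(h[...,2]>110)
    br=cv2.dilate(((h[...,1]<60)&(h[...,2]>130)).astype(np.uint8),np.ones((7,7)));return [c.round(1).tolist() for c,st in blobs(m&(br>0)) if c[0]<460]
print(red(a),red(b))
c=np.hstack([cv2.resize(a[225:345,140:260],(400,400),interpolation=cv2.INTER_CUBIC),cv2.resize(b[160:280,310:430],(400,400),interpolation=cv2.INTER_CUBIC)]);cv2.imwrite("pics/c14.png",c)
E
```

```text
time_s: 31.12
tcp_pos: [0.5736, -0.2942, 0.1496]
ee_rot: [[0.176, -0.984, 0.0], [-0.984, -0.176, -0.0], [0.0, -0.0, -1.0]]
wrist_force: [0.3, -0.8, -0.4]
gripper_width: 0.972
time_s: 32.38
tcp_pos: [0.4934, -0.032, 0.3]
ee_rot: [[0.18, -0.984, 0.001], [-0.984, -0.18, 0.0], [-0.0, -0.001, -1.0]]
wrist_force: [0.1, -0.8, -0.8]
gripper_width: 0.999
[ 0.4935 -0.034   0.2997]
[[339.1, 163.7], [296.9, 258.7]] [[293.6, 173.0], [181.9, 204.0]]
```

View pics/c14.png

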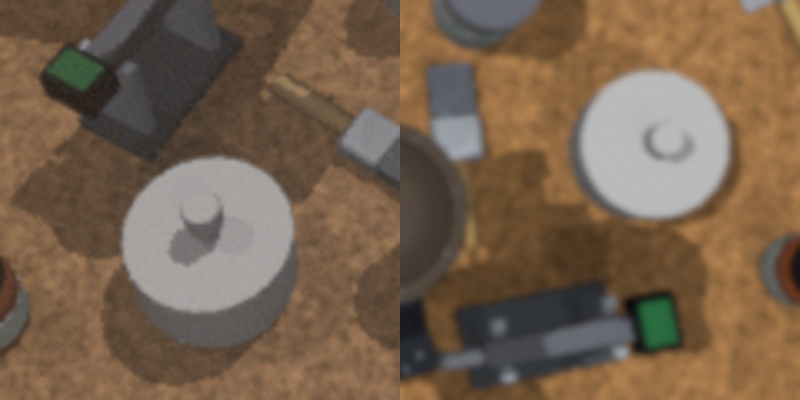

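Both crops show the lid centred and looking level on the crock, with the gauge in its cradle. One numeric check, then I hand in.

```bash
python3 - <<'E'
from h import *
def circ(P):
    A=np.c_[2*P,np.ones(len(P))];r=np.linalg.lstsq(A,(P**2).sum(1),rcond=None)[0];return r[:2],np.sqrt(r[2]+r[:2]@r[:2])
b=cv2.imread("pics/t14.png");h=cv2.cvtColor(b,cv2.COLOR_BGR2HSV)
m=((h[...,1]<45)&(h[...,2]>150)).astype(np.uint8);m[:,:355]=0;m[:,415:]=0;m[:175]=0;m[232:]=0
c=max(cv2.findContours(m,0,2)[0],key=cv2.contourArea);P=np.array([onz("top",p+0.,.073)[:2] for p in cv2.convexHull(c)[:,0]]);print("flange",circ(P))
kt=(310+668*.3-120,160+140*.3);ks=(140+201*.3,225+208*.3)
print("knob top",tri([ray("top",kt),ray("scene",ks)]))
finish_job()
E
```

```text
flange (array([ 0.5741, -0.2926]), np.float64(0.059900866351349114))
knob top (array([ 0.5734, -0.2944,  0.106 ]), [np.float64(0.0013966159790922235), np.float64(0.0013966159790923557)])
the job is handed in; nothing more can be done
```

The job is handed in, at about 32.5 s of the 72 s allowed. It reports no verdict, so what follows rests on my own checks.

- **Presses:** I pressed the gauge's foot on the tile, cone and crock buttons, in that order. By the measured tool height the foot went in about 4.5 to 6 mm each time, held for roughly half a second or a little more. The force changed by about 1.5 to 2.5 N, read through sensor noise of about 0.7 N. Pictures taken during the tile and cone presses show the foot on the button. For the crock I viewed the foot only from just above, aligned to about 2 mm, so that contact rests on height and force.
- **Gauge:** I laid it back in its cradle and let go. Its display then measured (0.430, -0.281), within 0.5 mm of where it started.
- **Lid:** I lowered it slowly onto the crock and released it with the tool at seating height. The last pictures show it centred and looking level:
  - The flange measured (0.574, -0.293), against the crock's axis at (0.574, -0.294).
  - The knob lay over the crock's axis at 106 mm, where a seated lid's knob spans 86 to 112 mm. That does not settle its height to the millimetre, so seating rests mainly on tool height, released within about 1 mm of the seated value.
- **Other pieces:** The tile and cone buttons were at the same pixels before and after, to within 0.3 px. I did not measure the other bench items again.

The scene camera disagreed with the other two by 2 to 3 mm throughout, close to its calibration, and I allowed for that. The arm ended clear of everything, with the gripper open.

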